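# Feed a board strip under the shear's guard and hold it down for the cut

## Task

Get the little strip shear ready for its next cut: first take the short remnant of the last strip off the shear's bed and put it in the large scrap tray on the left. Then feed the wider of the two long leatherboard strips, end first, under the hinged finger guard until its end edge sits square against the back gauge - slide it in beneath the guard without lifting the guard, whose safety switch would trip - and leave the narrow strip and the other things round about where they lie. Finish still holding: keep the strip pressed down flat on the bed with the fingers and do not let go, because the cut is made while it is held.

Things in the scene. Friction and masses are not known exactly. Their poses are not given: they have to be found in the camera images.
- shear: Grey-green bench-top strip shear, fixed. Origin on the bench top below the middle of the guard's lip; +x is the feed direction (away from the robot), z up. Behind the lip: columns at x 0.056 to 0.108, from y = 0.070 outward either side; between them blade and ram (front x = 0.056, 19 mm over the bed) and an air cylinder up to z = 0.19. The blade does not move.
- bed_top (a point): Point on the top of the flat steel bed, below the middle of the guard's lip, 30 mm over the bench; axes as the shear's. The bed spans x -0.200 to 0.085, y -0.075 to 0.075 about it, open and clear in front of the lip (x < 0) but for the remnant.
- guard_lip (a point): Middle of the underside of the guard's rounded lip, 9.5 mm over the bed, so a 6 mm strip lying on the bed passes with 3.5 mm to spare. The lip is 132 mm wide; the guard slopes up from it to its hinge 50 mm behind and 32 mm over the bed; bearings for it stand from y = 0.071 outward either side.
- guard (a joint): Hinge of the finger guard, a light translucent sheet with steel edges (0.11 kg, held down by its weight alone, easily pushed up), rad: 0 = down, as it starts; grows as the lip lifts (0.05 rad lifts the lip 2.5 mm).
- gauge (a joint): Setting of the back gauge, m, 0 to 0.018: the stop face is at shear x = 0.064 + this value. It varies from start to start and is clamped (holds against 80 N).
- gauge_face (a point): Middle of the back gauge's stop face, at the level of the bed top; the face is a flat upright bar, 130 mm wide and 12 mm high, square to the feed direction; axes as the shear's.
- wide_strip: Stiff brown leatherboard strip 220 x 58 x 6 mm, 85 g, lying flat on the bench at the right, beside a narrower one (the two swap places). Origin: centre of its underside; x along its length, y across, z through the thickness. Its two ends are alike; either may go to the gauge.
- front_l (a point): Corner of the wide strip at its x = -0.110, y = +0.029, at half thickness.
- front_r (a point): Corner of the wide strip at its x = -0.110, y = -0.029, at half thickness.
- rear_l (a point): Corner of the wide strip at its x = +0.110, y = +0.029, at half thickness.
- rear_r (a point): Corner of the wide strip at its x = +0.110, y = -0.029, at half thickness.
- narrow_strip: The other strip of the same board, 220 x 34 x 6 mm, flat on the bench at the right; not to be used. Origin: centre of its underside, x along its length.
- remnant: Short left-over of the same board, 50 (its x) x 58 (its y) x 6 mm, 22 g, lying flat on the shear's bed in front of the guard, in the strip's way. Origin: centre of its underside.
- scrap_tray: Large grey open tray at the left, 110 (x) x 130 (y) x 32 mm high, walls and floor 3 mm, fixed. Origin: centre of its underside, on the bench.
- the_pincers: Pincers, 56 x 218 x 16 mm, at the front right; to be left alone. Origin: centre of its underside.
- the_last: Wooden shoe last, 95 x 262 x 104 mm, at the back left; to be left alone. Origin: centre of its underside.
- wax: Block of beeswax, 43 x 54 x 20 mm, at the right by the skiving machine; to be left alone. Origin: centre of its underside.
- tacks: Small grey tack tray, 60 x 90 x 19 mm, at the far right; to be left alone (the scrap tray is the larger one at the left). Origin: centre of its underside.
- pale_awl: Awl with a light wooden handle, 140 x 47 x 27 mm, lying left of the shear; to be left alone. Origin: centre of its underside.
- dark_awl: Awl with a dark wooden handle, 130 x 74 x 27 mm, lying left of the shear; to be left alone. Origin: centre of its underside.

How it is judged:
By the outcome, as a careful person would: the job done as asked, in the order asked, and still so for the second after the job is handed in, while the arm keeps its last pose, push and grip.
It also fails if it takes over 58 s, if anything falls off the work surface, if the arm or the gripper's body presses on something with over 40 N, if the wrist force passes 120 N, or if a joint passes its speed limit or range.

## Robot

A 6-joint arm with a two-finger parallel gripper is mounted at the origin on a cart in front of the work surface, level with it; the furniture and walls round the work are solid. World frame = base frame: x ahead of the robot, y to its left, z up, the work surface at z = 0. Lengths are in m, angles in degrees, forces in N, time in s.
With the tool pointing down it reaches from about 0.375 to 0.9 m from the base axis. Payload 3.1 kg.
Tool frame: the origin (TCP) lies midway between the tips of the shut fingers; the grasp point (between the pads) lies 19 mm behind it; z points along the fingers, y is the line along which they close (so a half turn about z gives the same grasp; the last joint's range is limited). The gripper opens to 87 mm and grips with 3 to 60 N. Pads are 19 mm wide; open, the fingers measure 117 mm over their backs; the gripper's body (75 mm by 190 mm) begins 51 mm behind the grasp point.
Start: joints at [-85.457, 30.224, 82.088, -0, 67.689, -10.227], TCP at [0.159, -0.604, 0.193] pointing down, gripper open.
Joint ranges: [-176.69, 176.69], [-43.24, 126.21], [12.49, 139.97], [-82, 262], [0, 151.66], [-163.58, 163.58]. Speed limits (degrees/s): [159.86, 159.86, 180, 180, 180, 180].

## Interface

Orientations are given as a 3x3 rotation matrix whose columns are the frame's x, y, z axes.
In Python, from rig import bot, viewer, workorder gives the robot as it stands (bot), with the cameras (viewer) and the job (workorder).
- The arm moves only by the shell command python3 steer.py, which reads ROWS from standard input. ROWS is a JSON object whose key "motion" holds a list of rows, 1 to 20 of them, each of 7 numbers: dx, dy, dz in shares of 60 cm (1.0 is 60 cm), then a rotation vector rx, ry, rz in fractions of the full range, 1 being 2 pi rad, then the opening from 0.0 (shut) to 1.0 (fully open); each row is the pose to reach, as a shift and turn from the pose commanded when the command began, along the tool's axes at that moment; what a row does not reach only later rows make up. A row lasts 1/10 s, in which the tool goes at most 0.05 m and 8.59 degrees, less where a joint would pass 70% of its speed; a pose out of reach is approached as far as the arm can. The fingers move at their own pace and stop on an object; the grip force is fixed at half the most. Time passes only in rows, so rows that do not move let the fingers close. It prints the time, the measured TCP pose, the force, the opening and the grip force at its end. Input that does not fit is refused with a message, and nothing moves.
- bot.read_state(): the state, without advancing time (a new reading comes with each control period).
- viewer.capture(name): name is "side" or "top" or "wrist"; returns a dict with "color" (480x640x3 uint8, red, green, blue), "K" (3x3 intrinsics, pixels), "view" (4x4, takes a point from world to camera coordinates); the wrist camera has in their place "mount" (4x4, takes a point from camera to tool coordinates, whose origin is the TCP and whose axes are the flange's). Camera axes: x right, y up, looking along -z (the intrinsics and any distortion apply to the point x, -y, -z); pixel columns grow to the right and rows downward; lengths in m; the calibration is good to about 2 mm. The wrist camera is an equidistant fisheye: a pixel r from the principal point sees the ray r / f radians off the axis. A picture is of the moment at which its call begins: read the wrist's pose just before it. There is no depth.
- workorder.hand_in(): hands the job in; it is judged then, once.
The state is a dict: "time_s": time; "joint_positions": joint angles; "qvel": joint speeds; "tau": joint torques, N m; "position": TCP position; "tcp_rot": TCP orientation; "force": force on the tool from outside, world axes, zero at the start; "moment": the same for the moment, N m; "opening": opening from 0.0 (shut) to 1.0 (fully open); "grasp_force": force on a finger pad.
Only numpy, scipy, OpenCV 4.12 (cv2) and the standard library are available. Lean on these libraries where they do the work, as an engineer would, in place of code of your own. Each camera call takes 0.05 s, during which the arm holds its last target. There are 200 camera calls.

## Working session

There is one attempt and no reset: what is moved stays moved. The work goes in short steps, Python scripts to look and compute and a shell command to move; the robot and the scene stay as the last step left them, time stands still between calls to the robot, and variables do not carry over. Pictures are saved under pics/ and viewed, at most 10 in all, crops included, and the job is handed in when it is done.

```bash
ls; mkdir -p pics
python3 - <<'E'
from rig import bot, viewer, workorder
import cv2,numpy as np,pickle
s=bot.read_state();print(s)
d={}
for n in("top","side"):
    c=viewer.capture(n);d[n]=c;cv2.imwrite(f"pics/{n}0.png",c["color"][:,:,::-1]);print(n,c["K"],c["view"],[k for k in c])
pickle.dump(d,open("c0.pkl","wb"))
E
```

```text
pics
rig.py
steer.py
{'time_s': 0.0, 'joint_positions': array([-8.54553645e+01,  3.02779368e+01,  8.21574872e+01, -1.05469293e-04,
        6.76876044e+01, -1.02275860e+01]), 'qvel': array([-0.0152985 , -0.0509107 , -0.11778999, -0.08945129,  0.0018971 ,
       -0.07083499]), 'tau': array([-1.21664165e-03, -4.40044641e+01, -1.76591778e+01,  6.31459057e-02,
        5.80143509e-02, -1.50438709e-04]), 'position': array([ 0.15932132, -0.60352807,  0.19207662]), 'tcp_rot': array([[ 9.66946976e-01,  2.54977483e-01, -1.71836308e-04],
       [ 2.54977258e-01, -9.66944681e-01,  2.14036176e-03],
       [ 3.79587849e-04, -2.11343068e-03, -9.99997695e-01]]), 'force': array([-0.39166805,  0.47758507,  0.05034644]), 'moment': array([-0.02594833, -0.00869999,  0.02977337]), 'grasp_force': 0.0, 'opening': 1.0009770999903063}
top [[610.1259707    0.         323.25778086]
 [  0.         610.1259707  247.4295599 ]
 [  0.           0.           1.        ]] [[-2.39388578e-03 -9.99940893e-01  1.06056220e-02 -1.50396805e-01]
 [ 9.91409924e-01 -9.86296803e-04  1.30787578e-01 -5.14894000e-01]
 [-1.30769387e-01  1.08276094e-02  9.91353686e-01 -1.66348670e+00]
 [ 0.00000000e+00  0.00000000e+00  0.00000000e+00  1.00000000e+00]] ['color', 'K', 'view']
side [[440.14119033   0.         317.49924462]
 [  0.         440.14119033 240.58606434]
 [  0.           0.           1.        ]] [[-0.99863734 -0.04920744 -0.01738093  0.49868072]
 [ 0.01928373 -0.6574225   0.75327538 -0.15261306]
 [-0.04849337  0.75191375  0.65747556 -1.03496848]
 [ 0.          0.          0.          1.        ]] ['color', 'K', 'view']
```

View pics/top0.png

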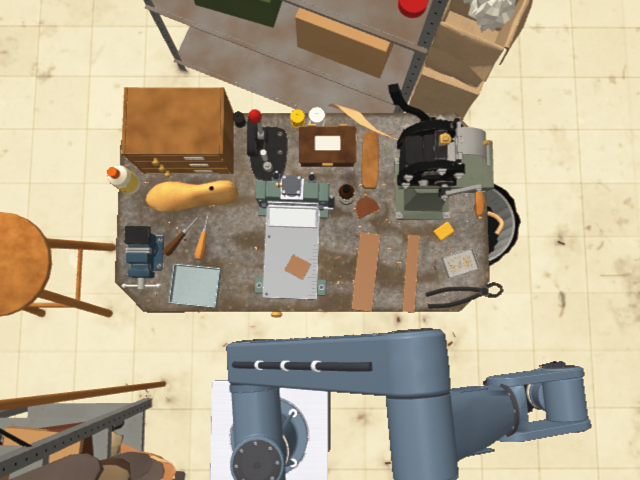

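View pics/side0.png

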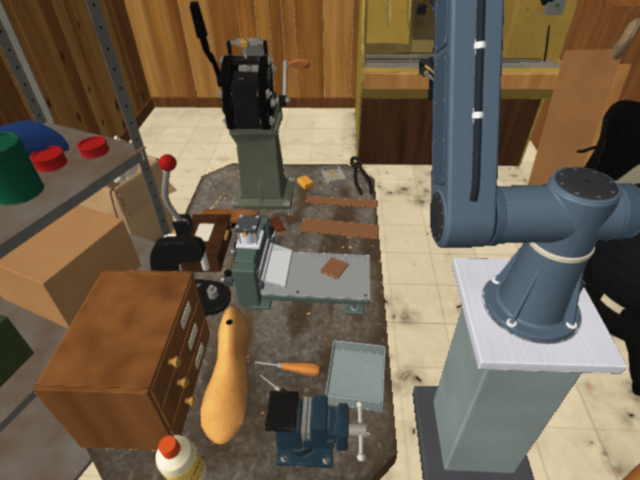

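Top view: remnant at (298,265) on the bed, wide strip at (367,272), narrow strip at (411,272), tray at (195,285), shear lip near row 226. The side view agrees with this.

```bash
cat > h.py <<'E'
import numpy as np,cv2
def unproj(c,uv,z,pose=None):
    """pixels -> world points on plane z; wrist: pose=(R,p)"""
    K=c["K"];uv=np.atleast_2d(np.asarray(uv,float));x=(uv[:,0]-K[0,2])/K[0,0];y=(uv[:,1]-K[1,2])/K[1,1]
    if pose is None:
        V=c["view"];d=np.c_[x,-y,-np.ones_like(x)]@V[:3,:3];o=-V[:3,:3].T@V[:3,3]
    else:
        r=np.hypot(x,y);k=np.sin(r)/np.maximum(r,1e-9)
        M=c["mount"];R,p=pose;d=np.c_[x*k,-y*k,-np.cos(r)]@M[:3,:3].T@R.T;o=R@M[:3,3]+p
    return o+d*((z-o[2])/d[:,2])[:,None]
def proj(c,P,pose=None):
    P=np.atleast_2d(P);K=c["K"]
    if pose is None: q=P@c["view"][:3,:3].T+c["view"][:3,3];X,Y,Z=q[:,0],-q[:,1],-q[:,2];a,b=X/Z,Y/Z
    else:
        M=c["mount"];R,p=pose;q=((P-p)@R-M[:3,3])@M[:3,:3];X,Y,Z=q[:,0],-q[:,1],-q[:,2];h=np.hypot(X,Y);t=np.arctan2(h,Z);a,b=X/h*t,Y/h*t
    return np.c_[a*K[0,0]+K[0,2],b*K[1,1]+K[1,2]]
def rect(P):
    (cx,cy),(w,h),a=cv2.minAreaRect(np.float32(P[:,:2]*1000))
    if w<h:w,h,a=h,w,a-90
    return np.round([cx,cy,w,h,(a+90)%180-90],1)
def brown(im):
    hsv=cv2.cvtColor(im,cv2.COLOR_RGB2HSV);return cv2.inRange(hsv,(4,70,60),(17,200,230))
E
python3 - <<'E'
import pickle,cv2,numpy as np
from h import *
d=pickle.load(open("c0.pkl","rb"));c=d["top"];im=c["color"]
m=brown(im);m[:,:240]=0;m[:230]=0;m[315:]=0;m[:,440:]=0
for k in cv2.findContours(m,0,cv2.CHAIN_APPROX_NONE)[0]:
    if cv2.contourArea(k)>100:
        for z in(.006,.036):print(cv2.boundingRect(k),z,rect(unproj(c,k[:,0],z)))
cv2.imwrite("pics/crop0.png",cv2.resize(im[165:315,160:340][:,:,::-1],None,fx=4,fy=4,interpolation=cv2.INTER_CUBIC)[:600,:720])
E
```

```text
(285, 255, 26, 24) 0.006 [464.3 -78.5  57.7  50.4  61.7]
(285, 255, 26, 24) 0.036 [461.3 -79.4  56.7  49.6  61.7]
(240, 231, 24, 20) 0.006 [538.4  51.6  65.1  54.5 -89.4]
(240, 231, 24, 20) 0.036 [534.1  48.3  64.   53.5 -89.4]
(240, 230, 200, 83) 0.006 [ 452.6 -199.4  561.6  232.2   89.9]
(240, 230, 200, 83) 0.036 [ 449.8 -198.2  551.7  228.1   89.9]
```

View pics/crop0.png

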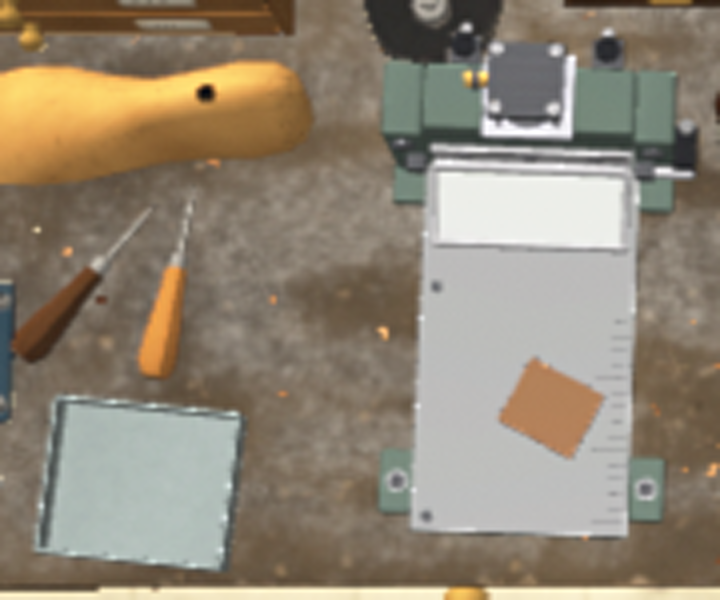

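Crop (x4, offset 160,165): bed front corners (411,531) and (629,537), lip ends (427,245) and (634,250), tray corners (57,397), (242,410), (225,571), (37,550), remnant centre (551,408).

Run:
```python
import pickle,cv2,numpy as np
from h import *
d=pickle.load(open("c0.pkl","rb"));c=d["top"];im=c["color"]
hsv=cv2.cvtColor(im,cv2.COLOR_RGB2HSV);print(hsv[272,367],hsv[272,411],hsv[272,390],hsv[265,298])
for s in (95,110):
  m=cv2.inRange(hsv,(5,s,90),(17,220,255));m[:,:330]=0;m[:225]=0;m[315:]=0;m[:,430:]=0
  m=cv2.morphologyEx(m,cv2.MORPH_OPEN,np.ones((3,3)))
  for k in cv2.findContours(m,0,cv2.CHAIN_APPROX_NONE)[0]:
    if cv2.contourArea(k)>100: print(s,cv2.boundingRect(k),rect(unproj(c,k[:,0],.006)))
f=lambda l,z:unproj(c,np.array(l)/4+[160,165],z)
bf=f([(411,531),(629,537)],.03);lip=f([(427,245),(634,250)],.042)
tr=f([(57,397),(242,410),(225,571),(37,550)],.032)
ang=lambda v:np.degrees(np.arctan2(v[1],v[0]))
print(bf,lip,tr,tr.mean(0))
print("ang",ang(bf[0]-bf[1])-90,ang(lip[0]-lip[1])-90,ang(lip.mean(0)-bf.mean(0)))
```

```text
[ 13 126 178] [ 13 127 177] [ 16  87 111] [ 14 126 178]
95 (402, 234, 18, 79) [ 447.6 -397.1  222.2   36.4   -5.4]
95 (350, 232, 30, 79) [ 450.1 -269.2  221.9   62.4   -7.2]
110 (402, 235, 18, 77) [ 446.5 -397.2  218.5   34.8   -5.2]
110 (351, 233, 29, 78) [ 450.2 -269.2  219.3   61.    -8.1]
[[ 0.37543209  0.01589822  0.03      ]
 [ 0.37101989 -0.13439553  0.03      ]] [[ 0.57323068  0.00582371  0.042     ]
 [ 0.56961694 -0.13808337  0.042     ]] [[0.46839408 0.26162087 0.032     ]
 [0.45917941 0.13354337 0.032     ]
 [0.34816725 0.14302029 0.032     ]
 [0.36279334 0.27221069 0.032     ]] [0.40963352 0.2025988  0.032     ]
ang -1.6815597301299192 -1.4384879441372647 -1.9884385588073261
```

```bash
cat > go.py <<'E'
import sys,numpy as np
from rig import bot, viewer, workorder
from scipy.spatial.transform import Rotation as Ro
# go.py x y z yaw_of_tool_y -> shift in the tool axes (tool pointing straight down)
x,y,z,a=map(float,sys.argv[1:5]);s=bot.read_state();R=s["tcp_rot"];t=np.radians(a)
Y=np.array([np.cos(t),np.sin(t),0]);Z=np.array([0,0,-1.]);T=np.c_[np.cross(Y,Z),Y,Z]
d=R.T@(np.array([x,y,z])-s["position"])
print("t",round(s["time_s"],2),"d",d.round(4),"rv",Ro.from_matrix(R.T@T).as_rotvec(degrees=True).round(2),"yaw",np.degrees(np.arctan2(R[1,1],R[0,1])).round(2),"pos",s["position"].round(4),"F",s["force"].round(1))
E
python3 go.py .461 -.079 .12 -118.3
```

```text
t 0.1 d [ 0.4254 -0.4302  0.0732] rv [-1.100e-01  2.000e-02  4.307e+01] yaw -75.23 pos [ 0.1593 -0.6036  0.1922] F [0.3 1.6 0. ]
```

The manual's scale: shifts go in shares of 60 cm and turns go in shares of 2 pi rad. Converting my numbers, -0.43 m / 0.6 = -0.7167, 0.425 m / 0.6 = 0.7083, 43 degrees / 360 = 0.1194.

```bash
r=''; echo '{"motion": [[0.7083,-0.7167,0.1217,0,0,0.1194,1],[0.7083,-0.7167,0.1217,0,0,0.1194,1],[0.7083,-0.7167,0.1217,0,0,0.1194,1],[0.7083,-0.7167,0.1217,0,0,0.1194,1],[0.7083,-0.7167,0.1217,0,0,0.1194,1],[0.7083,-0.7167,0.1217,0,0,0.1194,1],[0.7083,-0.7167,0.1217,0,0,0.1194,1],[0.7083,-0.7167,0.1217,0,0,0.1194,1],[0.7083,-0.7167,0.1217,0,0,0.1194,1],[0.7083,-0.7167,0.1217,0,0,0.1194,1],[0.7083,-0.7167,0.1217,0,0,0.1194,1],[0.7083,-0.7167,0.1217,0,0,0.1194,1],[0.7083,-0.7167,0.1217,0,0,0.1194,1],[0.7083,-0.7167,0.1217,0,0,0.1194,1],[0.7083,-0.7167,0.1217,0,0,0.1194,1],[0.7083,-0.7167,0.1217,0,0,0.1194,1],[0.7083,-0.7167,0.1217,0,0,0.1194,1]]}' | python3 steer.py; python3 go.py .461 -.079 .032 -118.3
python3 - <<'E'
from rig import bot, viewer, workorder
import cv2,pickle
s=bot.read_state();c=viewer.capture("wrist");pickle.dump((s,c),open("w1.pkl","wb"));cv2.imwrite("pics/w1.png",c["color"][:,:,::-1])
E
```

```text
time_s: 1.8
position: [0.4603, -0.0817, 0.1202]
tcp_rot: [[0.88, -0.475, 0.0], [-0.475, -0.88, -0.0], [0.0, 0.0, -1.0]]
force: [-0.5, -0.9, -0.1]
opening: 1.003
grasp_force: 0.0
t 1.8 d [-0.0007 -0.0027  0.0882] rv [ 0.01 -0.01 -0.09] yaw -118.39 pos [ 0.4603 -0.0817  0.1202] F [-0.5 -0.9 -0.1]
```

View pics/w1.png

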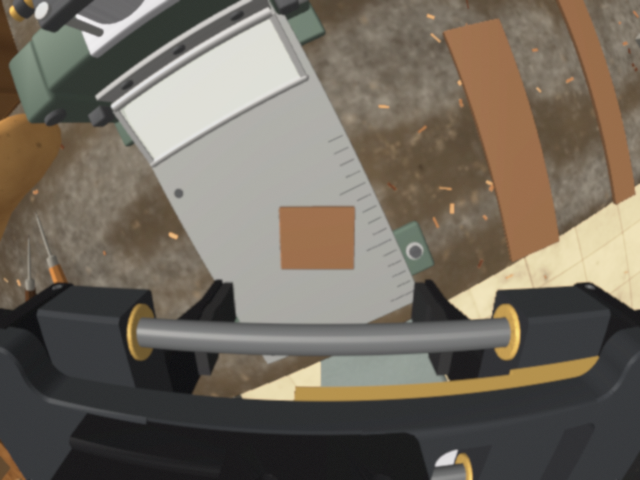

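Wrist view: remnant (280–355, 207–270), lip ends (152,163) and (306,78), bed front right corner about (415,300), wide strip corners about (447,33), (500,20), (558,240), (512,260).

```bash
python3 - <<'E'
import pickle
from h import *
s,c=pickle.load(open("w1.pkl","rb"));im=c["color"];ps=(s["tcp_rot"],s["position"])
hsv=cv2.cvtColor(im,cv2.COLOR_RGB2HSV);m=cv2.inRange(hsv,(5,100,100),(17,220,255));m[272:]=0
m=cv2.morphologyEx(m,cv2.MORPH_OPEN,np.ones((3,3)))
for k in cv2.findContours(m,0,cv2.CHAIN_APPROX_NONE)[0]:
    if cv2.contourArea(k)>1500:
        for z in(.006,.036):print(cv2.boundingRect(k),z,rect(unproj(c,k[:,0],z,ps)))
L=unproj(c,[(152,163),(306,78)],.041,ps);print(L,L.mean(0),np.degrees(np.arctan2(*(L[0]-L[1])[[1,0]]))-90)
# bed side edges at z=.03
g=unproj(c,[(183,222),(214,282),(345,150),(402,268)],.03,ps);print(g)
E
python3 go.py .461 -.079 .032 -118.3
```

```text
(280, 207, 74, 61) 0.006 [456.3 -73.2  62.3  53.2  61.7]
(280, 207, 74, 61) 0.036 [463.3 -77.6  56.2  48.   61.7]
(0, 113, 64, 126) 0.006 [656.1 165.9 143.3 104.2 -38.7]
(0, 113, 64, 126) 0.036 [643.5 138.  129.2  94.  -38.7]
(444, 19, 115, 243) 0.006 [ 453.1 -264.4  219.7   66.3   -7.5]
(444, 19, 115, 243) 0.036 [ 460.4 -250.   198.1   59.8   -7.5]
(556, 0, 79, 204) 0.006 [ 447.  -392.8  215.9   40.3   -5. ]
(556, 0, 79, 204) 0.036 [ 454.9 -365.8  194.7   36.4   -5. ]
[[ 0.57862219  0.00578256  0.041     ]
 [ 0.57220718 -0.12807316  0.041     ]] [ 0.57541468 -0.0611453   0.041     ] -2.7437901488411427
[[ 0.52557037  0.01301957  0.03      ]
 [ 0.46917542  0.01801391  0.03      ]
 [ 0.51182659 -0.12804665  0.03      ]
 [ 0.40626891 -0.1257451   0.03      ]]
t 1.85 d [-0.0006 -0.0026  0.0882] rv [ 0.01 -0.01 -0.07] yaw -118.37 pos [ 0.4603 -0.0815  0.1202] F [-0.3  0.5 -0.7]
```

Scaled: 0.087 m / 0.6 = 0.145, 0.08 m / 0.6 = 0.1333.

```bash
echo '{"motion": [[0,-0.005,0.075,0,0,0,1],[0,-0.005,0.1167,0,0,0,1],[0,-0.005,0.1333,0,0,0,1],[0,-0.005,0.145,0,0,0,1],[0,-0.005,0.145,0,0,0,1],[0,-0.005,0.145,0,0,0,1],[0,-0.005,0.145,0,0,0,0],[0,-0.005,0.145,0,0,0,0],[0,-0.005,0.145,0,0,0,0],[0,-0.005,0.145,0,0,0,0],[0,-0.005,0.145,0,0,0,0],[0,-0.005,0.145,0,0,0,0],[0,-0.005,0.145,0,0,0,0],[0,-0.005,0.145,0,0,0,0]]}' | python3 steer.py; python3 go.py .41 .203 .12 -94
```

```text
time_s: 3.25
position: [0.4621, -0.0775, 0.033]
tcp_rot: [[0.881, -0.473, -0.0], [-0.473, -0.881, 0.0], [-0.0, 0.0, -1.0]]
force: [0.8, 0.1, 0.3]
opening: 0.357
grasp_force: 0.0
t 3.25 d [-0.1786 -0.2225 -0.087 ] rv [-0.000e+00  1.000e-02 -2.423e+01] yaw -118.23 pos [ 0.4621 -0.0775  0.033 ] F [0.8 0.1 0.3]
```

Run:
```python
from rig import bot, viewer, workorder
import cv2,numpy as np
c=viewer.capture("wrist");d=viewer.capture("side")
cv2.imwrite("pics/w2.png",np.hstack([c["color"][100:480,120:520,::-1],cv2.resize(d["color"][200:320,220:400,::-1],(400,380))]))
print(bot.read_state()["opening"],bot.read_state()["grasp_force"])
```

```text
0.2660639189903396 0.0
```

View pics/w2.png

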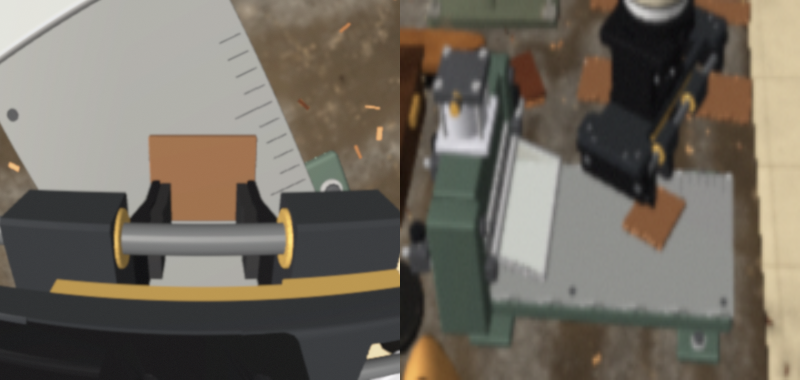

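Fingers closed just above the remnant (still in place at crop (203,178)): the tips sit higher when the fingers are open. I'll reopen partly and feel for the bed.

Scaled: -0.015 m / 0.6 = -0.025, -0.01 m / 0.6 = -0.0167.

```bash
echo '{"motion": [[0,0,-0.025,0,0,0,0.8],[0,0,-0.025,0,0,0,0.8],[0,0,-0.025,0,0,0,0.8],[0,0,-0.025,0,0,0,0.8],[0,0,-0.025,0,0,0,0.8],[0,0,-0.0167,0,0,0,0.8],[0,0,0,0,0,0,0.8],[0,0,0,0,0,0,0.8]]}' | python3 steer.py | grep -E "pos|force|open"; echo '{"motion": [[0,0,0.0033,0,0,0,0.8],[0,0,0.005,0,0,0,0.8],[0,0,0.005,0,0,0,0.8]]}' | python3 steer.py | grep -E "pos|force|open"
echo '{"motion": [[0,0,0.0017,0,0,0,0.8],[0,0,0.0033,0,0,0,0.8],[0,0,0.0033,0,0,0,0.8]]}' | python3 steer.py | grep -E "pos|force|open"
```

```text
position: [0.461, -0.0771, 0.0316]
force: [-0.9, 0.1, 0.0]
opening: 0.789
grasp_force: 0.0
position: [0.4621, -0.0775, 0.0299]
force: [-0.0, -0.3, -0.9]
opening: 0.795
grasp_force: 0.0
position: [0.4621, -0.0775, 0.028]
force: [0.2, -0.1, -0.2]
opening: 0.798
grasp_force: 0.0
```

Scaled: 0.002 m / 0.6 = 0.0033, 0.001 m / 0.6 = 0.0017.

```bash
echo '{"motion": [[0,0,0.0017,0,0,0,0.8],[0,0,0.0033,0,0,0,0.8],[0,0,0.0033,0,0,0,0.8]]}' | python3 steer.py | grep -E "pos|^force|open";echo '{"motion": [[0,0,0.0017,0,0,0,0.8],[0,0,0.0025,0,0,0,0.8],[0,0,0.0025,0,0,0,0.8]]}' | python3 steer.py | grep -E "pos|^force"
```

```text
position: [0.462, -0.0775, 0.026]
force: [0.0, 0.1, 0.1]
opening: 0.799
position: [0.462, -0.0775, 0.0245]
force: [-0.3, -0.3, 0.5]
```

Run:
```python
from rig import bot, viewer, workorder
import cv2,numpy as np
s=bot.read_state();c=viewer.capture("wrist");import pickle;pickle.dump((s,c),open("w3.pkl","wb"))
print(s["position"],s["force"])
```

```text
[ 0.46204433 -0.07748284  0.02447147] [-0.30385146 -0.27021915  0.47355576]
```

Scaled: 0.0015 m / 0.6 = 0.0025, 0.001 m / 0.6 = 0.0017.

```bash
echo '{"motion": [[0,0,0.0017,0,0,0,0.8],[0,0,0.0025,0,0,0,0.8],[0,0,0.0025,0,0,0,0.8]]}' | python3 steer.py | grep -E "pos|^force";echo '{"motion": [[0,0,0.0017,0,0,0,0.8],[0,0,0.0017,0,0,0,0.8]]}' | python3 steer.py | grep -E "pos|^force"; echo '{"motion": [[0,0,0.0017,0,0,0,0.8],[0,0,0.0017,0,0,0,0.8]]}' | python3 steer.py | grep -E "pos|^force"
```

```text
position: [0.4621, -0.0775, 0.023]
force: [-0.9, 0.4, 0.4]
position: [0.4621, -0.0775, 0.022]
force: [-0.4, -0.1, -0.1]
position: [0.462, -0.0775, 0.021]
force: [0.1, 0.6, 0.7]
```

```bash
echo '{"motion": [[0,0,0,0,0,0,0.6],[0,0,0,0,0,0,0.6],[0,0,0,0,0,0,0.6],[0,0,0,0,0,0,0.6]]}' | python3 steer.py | grep -E "pos|^force|open|gras"
```

```text
position: [0.4621, -0.0775, 0.0211]
force: [-0.6, 0.3, -0.2]
opening: 0.616
grasp_force: 0.0
```

Run:
```python
from rig import bot, viewer, workorder
import cv2,numpy as np
c=viewer.capture("wrist");d=viewer.capture("side")
cv2.imwrite("pics/w4.png",np.hstack([c["color"][100:480,120:520,::-1],cv2.resize(d["color"][200:320,220:400,::-1],(400,380),interpolation=cv2.INTER_CUBIC)]))
```

```text
(no output)
```

View pics/w4.png

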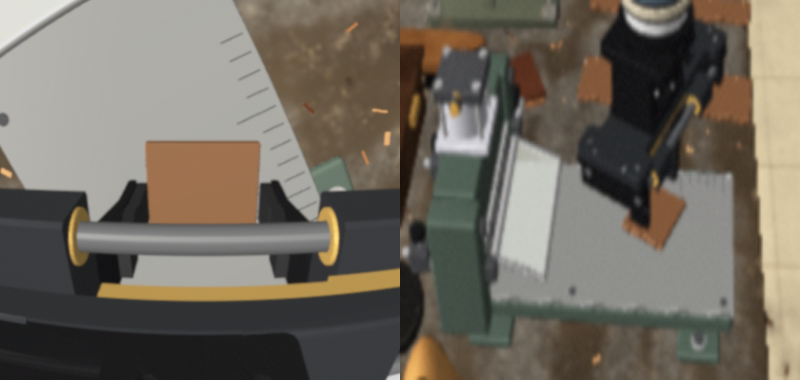

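At 0.6 the pads are still just outside the remnant's edges (crop x 137 and 260), so I continue closing here.

```bash
echo '{"motion": [[0,0,0,0,0,0,0.3],[0,0,0,0,0,0,0],[0,0,0,0,0,0,0],[0,0,0,0,0,0,0],[0,0,0,0,0,0,0]]}' | python3 steer.py | grep -E "pos|^force|open|gras"
```

```text
position: [0.4621, -0.0775, 0.0211]
force: [-0.2, -0.4, -0.1]
opening: 0.232
grasp_force: 0.0
```

Scaled: -0.01 m / 0.6 = -0.0167.

```bash
echo '{"motion": [[0,0,-0.0167,0,0,0,0.8],[0,0,-0.0167,0,0,0,0.8],[0,0,-0.0167,0,0,0,0.8],[0,0,-0.0167,0,0,0,0.8],[0,0,-0.0167,0,0,0,0.8],[0,0,-0.0167,0,0,0,0.8]]}' | python3 steer.py | grep -E "pos|^force|open|gras"
python3 - <<'E'
from rig import bot, viewer, workorder
from h import *
s=bot.read_state();c=viewer.capture("wrist");ps=(s["tcp_rot"],s["position"]);im=c["color"]
R,p=ps
print(c["mount"].round(4),c["K"])
P=[p,p+R@[0,.038,0],p+R@[0,-.038,0],p+R@[0,.038,-.019],p+R@[0,-.038,-.019]]
uv=proj(c,P,ps);print(uv)
hsv=cv2.cvtColor(im,cv2.COLOR_RGB2HSV);m=cv2.inRange(hsv,(5,100,100),(17,220,255));m[:,:200]=0;m[:,450:]=0;m[340:]=0
k=max(cv2.findContours(m,0,cv2.CHAIN_APPROX_NONE)[0],key=cv2.contourArea);print(cv2.boundingRect(k),rect(unproj(c,k[:,0],.036,ps)))
for u in uv.astype(int):cv2.circle(im,tuple(map(int,u)),4,(255,0,0),1)
d=viewer.capture("top");q=proj(d,[p])[0];print(q)
cv2.imwrite("pics/w5.png",np.hstack([im[100:480,120:520,::-1],cv2.resize(d["color"][215:310,250:350,::-1],(400,380),interpolation=cv2.INTER_CUBIC)]))
E
```

```text
position: [0.462, -0.0775, 0.0309]
force: [0.5, 0.2, 0.2]
opening: 0.691
grasp_force: 0.0
[[ 7.000e-04  9.606e-01  2.780e-01  7.630e-02]
 [ 1.000e+00 -7.000e-04  2.000e-04  0.000e+00]
 [ 4.000e-04  2.780e-01 -9.606e-01 -1.913e-01]
 [ 0.000e+00  0.000e+00  0.000e+00  1.000e+00]] [[371.64829954   0.         323.19989591]
 [  0.         371.64829954 242.7714883 ]
 [  0.           0.           1.        ]]
[[323.21684205 279.17043101]
 [391.13639068 278.81563602]
 [255.29954047 278.71454888]
 [397.38526005 292.44884236]
 [249.02605819 292.33778271]]
(269, 237, 108, 85) [463.1 -77.4  56.7  49.4  61.8]
[296.71444877 266.41693738]
```

View pics/w5.png

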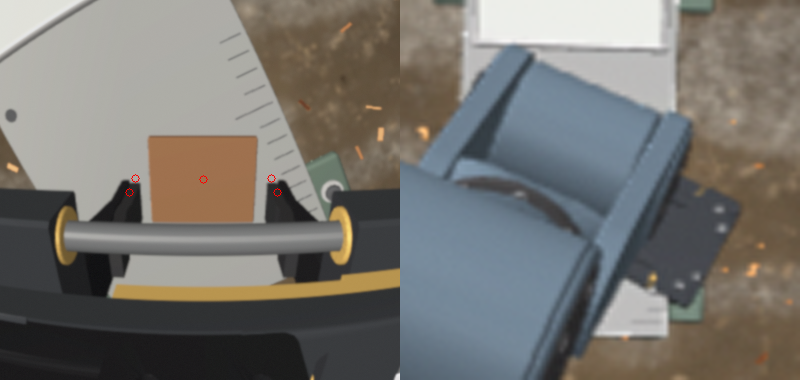

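The projected tip points (red) land near the finger tips, but the visible tips appear farther back along the fingers, so they are well above the TCP when open. I'll keep feeling downward for the bed.

Scaled: 0.012 m / 0.6 = 0.02, 0.01 m / 0.6 = 0.0167.

```bash
echo '{"motion": [[0,0,0.0083,0,0,0,0.8],[0,0,0.0167,0,0,0,0.8],[0,0,0.02,0,0,0,0.8],[0,0,0.02,0,0,0,0.8]]}' | python3 steer.py | grep -E "time|pos|^force|open|gras"
for i in 1 ; do echo '{"motion": [[0,0,0.0017,0,0,0,0.8],[0,0,0.0025,0,0,0,0.8]]}' | python3 steer.py | grep -E "pos|^force"; done;echo '{"motion": [[0,0,0.0017,0,0,0,0.8],[0,0,0.0025,0,0,0,0.8]]}' | python3 steer.py | grep -E "pos|^force"; echo '{"motion": [[0,0,0.0017,0,0,0,0.8],[0,0,0.0025,0,0,0,0.8]]}' | python3 steer.py | grep -E "pos|^force"
```

```text
time_s: 8.2
position: [0.4617, -0.0774, 0.0185]
force: [-0.4, 0.0, -0.2]
opening: 0.8
grasp_force: 0.0
position: [0.4622, -0.0776, 0.0175]
force: [-0.0, 0.5, 0.2]
position: [0.4622, -0.0775, 0.0161]
force: [0.7, 0.2, -0.6]
position: [0.4621, -0.0776, 0.0145]
force: [-0.1, -0.2, 0.2]
```

Scaled: 0.0015 m / 0.6 = 0.0025, 0.001 m / 0.6 = 0.0017.

```bash
echo '{"motion": [[0,0,0.0017,0,0,0,0.8],[0,0,0.0025,0,0,0,0.8]]}' | python3 steer.py | grep -E "pos|^force"; echo '{"motion": [[0,0,0.0017,0,0,0,0.8],[0,0,0.0025,0,0,0,0.8]]}' | python3 steer.py | grep -E "pos|^force"; echo '{"motion": [[0,0,0.0017,0,0,0,0.8],[0,0,0.0025,0,0,0,0.8]]}' | python3 steer.py | grep -E "pos|^force"
```

```text
position: [0.4621, -0.0775, 0.013]
force: [-0.3, 0.3, -0.8]
position: [0.4621, -0.0775, 0.0115]
force: [0.3, 0.3, -0.4]
position: [0.4621, -0.0775, 0.01]
force: [-1.0, 0.4, 0.5]
```

Run:
```python
from rig import bot, viewer, workorder
from h import *
s=bot.read_state();R,p=s["tcp_rot"],s["position"];d=viewer.capture("side");im=cv2.resize(d["color"][180:330,230:400],None,fx=4,fy=4,interpolation=cv2.INTER_CUBIC)
for q,col in ((p,(255,0,0)),(p+[0,0,.02],(255,255,0)),(p+R@[0,.035,-.02],(0,255,0)),(p+R@[0,-.035,-.02],(0,255,255))):
    u=(proj(d,[q])[0]-[230,180])*4;print(u);cv2.circle(im,tuple(map(int,u)),4,col,1)
w=viewer.capture("wrist")
cv2.imwrite("pics/s6.png",im[:,:,::-1])
import pickle;pickle.dump((s,w,d),open("w6.pkl","wb"))
```

```text
[414.86598048 377.6578455 ]
[415.08587284 355.07966867]
[442.19808916 321.41036474]
[386.83820488 390.15027147]
```

View pics/s6.png

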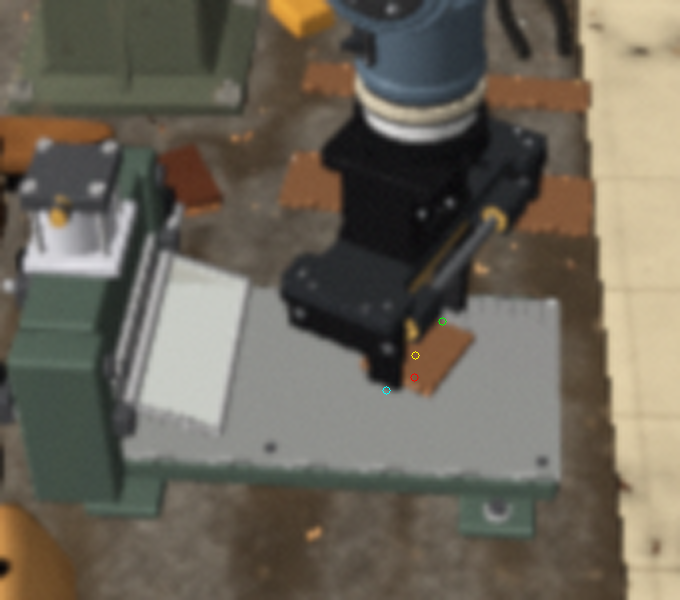

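Side view: the finger tip at (390,388) coincides with the point 20 mm above TCP (cyan), i.e. about at bed level now. Closing here.

```bash
echo '{"motion": [[0,0,0,0,0,0,0],[0,0,0,0,0,0,0],[0,0,0,0,0,0,0],[0,0,0,0,0,0,0]]}' | python3 steer.py | grep -E "pos|^force|open|gras";  echo '{"motion": [[0,0,0,0,0,0,0],[0,0,0,0,0,0,0],[0,0,0,0,0,0,0]]}' | python3 steer.py | grep -E "time|pos|^force|open|gras"
```

```text
position: [0.4622, -0.0776, 0.0101]
force: [-0.1, -0.2, -0.5]
opening: 0.522
grasp_force: 0.0
time_s: 10.2
position: [0.4621, -0.0775, 0.0101]
force: [-0.0, 0.8, 0.4]
opening: 0.248
grasp_force: 0.0
```

Run:
```python
from h import *
import pickle
s,w,d=pickle.load(open("w6.pkl","rb"))
# ray in tool coords of finger tips, intersect x=const planes
im=w["color"];g=im.max(2)
for r in range(262,300,3):
    row=g[r];print(r,''.join('#' if v<70 else '.' for v in row[200:450:3]))
```

```text
262 ....................................................................................
265 ....................................................................................
268 ....................................................................................
271 ....................................................................................
274 ....................................................................................
277 ....................................................................................
280 ....................................................................................
283 ...........###.......................................................###............
286 ..........#######.................................................#######...........
289 ..........#######.................................................########..........
292 .........########.................................................########..........
295 ........#########.................................................#########.........
298 ........#########.................................................#########.........
```

Run:
```python
from h import *
import pickle
s,w,d=pickle.load(open("w6.pkl","rb"));K=w["K"];M=w["mount"]
for u,v in((251,284),(398,284)):
    x=(u-K[0,2])/K[0,0];y=(v-K[1,2])/K[1,1];r=np.hypot(x,y);k=np.sin(r)/r
    D=M[:3,:3]@[x*k,-y*k,-np.cos(r)];o=M[:3,3]
    for X in(.0095,0,-.0095):print((o+D*((X-o[0])/D[0])).round(4))
```

```text
[ 0.0095 -0.0342 -0.0306]
[ 0.     -0.039  -0.0078]
[-0.0095 -0.0439  0.015 ]
[ 0.0095  0.0354 -0.0306]
[ 0.      0.0405 -0.0077]
[-0.0095  0.0455  0.0151]
```

Tip geometry from the wrist view: at opening 0.8 the tips are 30 mm behind the TCP. I need to go about 8 mm lower.

Scaled: 0.006 m / 0.6 = 0.01, 0.005 m / 0.6 = 0.0083.

```bash
echo '{"motion": [[0,0,0,0,0,0,0.8],[0,0,0,0,0,0,0.8],[0,0,0,0,0,0,0.8],[0,0,0,0,0,0,0.8],[0,0,0,0,0,0,0.8],[0,0,0.005,0,0,0,0.8],[0,0,0.0083,0,0,0,0.8],[0,0,0.01,0,0,0,0.8],[0,0,0.01,0,0,0,0.8]]}' | python3 steer.py | grep -E "time|pos|^force|open|gras"
echo '{"motion": [[0,0,0.0017,0,0,0,0.8],[0,0,0.0017,0,0,0,0.8]]}' | python3 steer.py | grep -E "pos|^force"; echo '{"motion": [[0,0,0.0017,0,0,0,0.8],[0,0,0.0017,0,0,0,0.8]]}' | python3 steer.py | grep -E "pos|^force"
```

```text
time_s: 11.1
position: [0.4619, -0.0775, 0.0038]
force: [-0.6, 0.2, 0.3]
opening: 0.793
grasp_force: 0.0
position: [0.4621, -0.0775, 0.003]
force: [-0.2, 0.4, -0.6]
position: [0.4621, -0.0775, 0.002]
force: [-1.0, 0.1, -0.3]
```

Scaled: 0.001 m / 0.6 = 0.0017.

```bash
echo '{"motion": [[0,0,0.0017,0,0,0,0.8],[0,0,0.0017,0,0,0,0.8]]}' | python3 steer.py | grep -E "pos|^force"; echo '{"motion": [[0,0,0,0,0,0,0],[0,0,0,0,0,0,0],[0,0,0,0,0,0,0],[0,0,0,0,0,0,0],[0,0,0,0,0,0,0]]}' | python3 steer.py | grep -E "time|pos|^force|open|gras"
```

```text
position: [0.4621, -0.0775, 0.001]
force: [1.4, 0.5, 0.4]
time_s: 12.2
position: [0.4621, -0.0775, 0.0011]
force: [1.0, -0.1, -0.8]
opening: 0.664
grasp_force: 30.0
```

Gripped (57.8 mm, 30 N). To the tray.

Scaled: -0.05 m / 0.6 = -0.0833, -0.02 m / 0.6 = -0.0333.

```bash
echo '{"motion": [[0,0,-0.0333,0,0,0,0],[0,0,-0.0833,0,0,0,0],[0,0,-0.0833,0,0,0,0]]}' | python3 steer.py | grep -E "pos|open|gras";python3 go.py .408 .203 .05 -94
```

```text
position: [0.4642, -0.0783, 0.0535]
opening: 0.661
grasp_force: 30.0
t 12.5 d [-0.1826 -0.2213  0.0025] rv [  0.04  -0.35 -24.22] yaw -118.22 pos [ 0.4642 -0.0783  0.0535] F [ 0.4  0.7 -0.8]
```

Scaled: -0.222 m / 0.6 = -0.37, -0.182 m / 0.6 = -0.3033, -24 degrees / 360 = -0.0667.

```bash
echo '{"motion": [[-0.3033,-0.37,0,0,0,-0.0667,0],[-0.3033,-0.37,0,0,0,-0.0667,0],[-0.3033,-0.37,0,0,0,-0.0667,0],[-0.3033,-0.37,0,0,0,-0.0667,0],[-0.3033,-0.37,0,0,0,-0.0667,0],[-0.3033,-0.37,0,0,0,-0.0667,0],[-0.3033,-0.37,0,0,0,-0.0667,0],[-0.3033,-0.37,0.05,0,0,-0.0667,0],[-0.3033,-0.37,0.1,0,0,-0.0667,0],[-0.3033,-0.37,0.1,0,0,-0.0667,0],[-0.3033,-0.37,0.1,0,0,-0.0667,0]]}' | python3 steer.py | grep -E "time|pos|open|gras";python3 go.py .41 .203 -.01 -94
```

```text
time_s: 13.6
position: [0.4063, 0.2033, -0.0094]
opening: 0.665
grasp_force: 30.0
t 13.6 d [ 0.0037 -0.      0.0006] rv [ 0.04  0.13 -0.29] yaw -94.29 pos [ 0.4063  0.2033 -0.0094] F [ 0.1 -0.7 -0.1]
```

Scaled: -0.09 m / 0.6 = -0.15, -0.03 m / 0.6 = -0.05.

```bash
echo '{"motion": [[0,0,0,0,0,0,0.82],[0,0,0,0,0,0,0.82],[0,0,0,0,0,0,0.82],[0,0,-0.05,0,0,0,0.82],[0,0,-0.1,0,0,0,0.82],[0,0,-0.15,0,0,0,0.9],[0,0,-0.15,0,0,0,0.9]]}' | python3 steer.py | grep -E "time|pos|open|gras";python3 go.py .422 -.263 .08 -97.5
```

```text
time_s: 14.3
position: [0.4096, 0.2049, 0.0848]
opening: 0.885
grasp_force: 0.0
t 14.3 d [0.0467 0.4657 0.004 ] rv [-0.17 -0.5   3.29] yaw -94.21 pos [0.4096 0.2049 0.0848] F [ 0.7  1.3 -0. ]
```

Scaled: 0.466 m / 0.6 = 0.7767, 0.047 m / 0.6 = 0.0783, 3.3 degrees / 360 = 0.0092.

```bash
echo '{"motion": [[0.0783,0.7767,0,0,0,0.0092,0.9],[0.0783,0.7767,0,0,0,0.0092,0.9],[0.0783,0.7767,0,0,0,0.0092,0.9],[0.0783,0.7767,0,0,0,0.0092,0.9],[0.0783,0.7767,0,0,0,0.0092,0.9],[0.0783,0.7767,0,0,0,0.0092,0.9],[0.0783,0.7767,0,0,0,0.0092,0.9],[0.0783,0.7767,0,0,0,0.0092,0.9],[0.0783,0.7767,0,0,0,0.0092,0.9],[0.0783,0.7767,0,0,0,0.0092,0.9],[0.0783,0.7767,0,0,0,0.0092,0.9],[0.0783,0.7767,0,0,0,0.0092,0.9],[0.0783,0.7767,0,0,0,0.0092,0.9]]}' | python3 steer.py | grep -E "time|pos"
cat > look.py <<'E'
import sys,pickle
from rig import bot, viewer, workorder
from h import *
zt=float(sys.argv[1]);s=bot.read_state();c=viewer.capture("wrist");ps=(s["tcp_rot"],s["position"]);pickle.dump((s,c),open("wl.pkl","wb"))
hsv=cv2.cvtColor(c["color"],cv2.COLOR_RGB2HSV);m=cv2.inRange(hsv,(5,100,90),(17,220,255));m[300:]=0
m=cv2.morphologyEx(m,cv2.MORPH_OPEN,np.ones((5,5)))
for k in cv2.findContours(m,0,cv2.CHAIN_APPROX_NONE)[0]:
    if cv2.contourArea(k)>3000:
        P=unproj(c,k[:,0],zt,ps);print(cv2.boundingRect(k),rect(P))
        # long-edge lines from the contour: points between the ends
        r=rect(P);t=np.radians(r[4]);e=np.array([np.cos(t),np.sin(t)]);n=np.array([-e[1],e[0]]);q=P[:,:2]-r[:2]/1000
        a,b=q@e,q@n
        for sg in(1,-1):
            k2=(sg*b>.3*b.max())&(abs(a)<r[2]/2000-.012);f=np.polyfit(a[k2],b[k2],1);print(" edge",f.round(4),"yaw",r[4]+np.degrees(np.arctan(f[0])))
        print(" far end at",r[:2]/1000+e*a.max())
cv2.imwrite("pics/"+sys.argv[2],c["color"][:,:,::-1])
E
python3 look.py .006 w7.png; python3 -c "
import cv2,pickle;from h import *
c=pickle.load(open('c0.pkl','rb'))['side']
from rig import bot, viewer, workorder;d=viewer.capture('side');m=brown(d['color'][335:410,320:392]);print('tray brown',m.sum()/255, brown(c['color'][335:410,320:392]).sum()/255);m=brown(d['color'][245:300,262:372]);print('bed brown',m.sum()/255)"; python3 go.py .422 -.263 .08 -97.5
```

```text
time_s: 15.6
position: [0.4183, -0.2615, 0.0807]
(284, 45, 84, 255) [ 466.3 -269.   191.3   61.    -7.7]
 edge [0.0035 0.0281] yaw -7.499685332917393
 edge [ 0.0117 -0.0293] yaw -7.028099202691967
 far end at [ 0.56107658 -0.2818143 ]
(462, 42, 50, 258) [ 454.7 -395.   206.2   36.6   -5.4]
 edge [0.0006 0.0173] yaw -5.3634392174482155
 edge [ 0.0021 -0.0171] yaw -5.2822906983737425
 far end at [ 0.55728636 -0.40469727]
tray brown 1512.0 853.0
bed brown 381.0
t 15.7 d [0.0032 0.0008 0.001 ] rv [-0.07  0.07  0.1 ] yaw -97.4 pos [ 0.4189 -0.2618  0.081 ] F [-0.4  0.  -0.5]
```

View pics/w7.png

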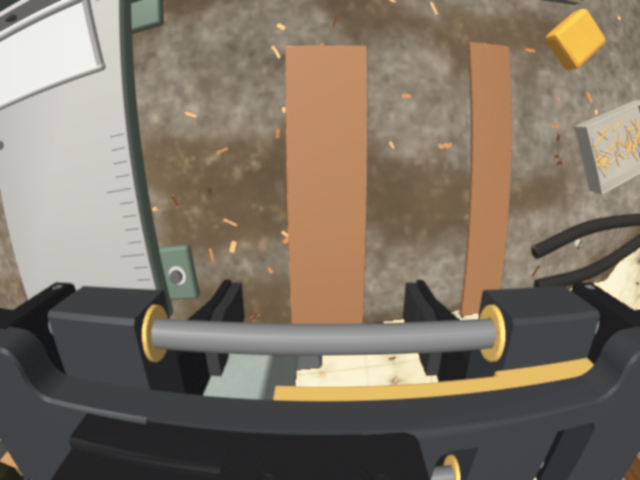

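Wrist view: wide strip at columns 286–366, far end at row 45; narrow strip at 472–510, well clear of the right finger. Descend and grip.

The manual's scale: shifts go in shares of 60 cm and turns go in shares of 2 pi rad. Converting my numbers, 0.1095 m / 0.6 = 0.1825, 0.002 m / 0.6 = 0.0033.

```bash
echo '{"motion": [[0.0058,0.0033,0.0667,0,0,0,0.85],[0.0058,0.0033,0.1333,0,0,0,0.85],[0.0058,0.0033,0.1667,0,0,0,0.85],[0.0058,0.0033,0.1767,0,0,0,0.85],[0.0058,0.0033,0.1825,0,0,0,0.85],[0.0058,0.0033,0.1825,0,0,0,0.85],[0.0058,0.0033,0.1825,0,0,0,0.85]]}' | python3 steer.py | grep -E "time|pos|^force|open"; echo '{"motion": [[0,0,0,0,0,0,0],[0,0,0,0,0,0,0],[0,0,0,0,0,0,0],[0,0,0,0,0,0,0],[0,0,0,0,0,0,0]]}' | python3 steer.py | grep -E "time|pos|^force|open|gras"
```

```text
time_s: 16.4
position: [0.4232, -0.2669, -0.0274]
force: [-0.1, -0.2, -0.5]
opening: 0.853
time_s: 16.9
position: [0.4226, -0.2665, -0.0279]
force: [-0.2, 1.6, 5.7]
opening: 0.66
grasp_force: 30.0
```

Scaled: -0.002 m / 0.6 = -0.0033, -0.001 m / 0.6 = -0.0017.

```bash
echo '{"motion": [[0,0,0,0,0,0,0.75],[0,0,-0.0017,0,0,0,0.75],[0,0,-0.0033,0,0,0,0.75],[0,0,-0.0033,0,0,0,0],[0,0,-0.0033,0,0,0,0],[0,0,-0.0033,0,0,0,0],[0,0,-0.0033,0,0,0,0]]}' | python3 steer.py | grep -E "time|pos|^force|open|gras"; echo '{"motion": [[0,0,-0.0167,0,0,0,0],[0,0,-0.0667,0,0,0,0],[0,0,-0.1,0,0,0,0],[0,0,-0.1333,0,0,0,0],[0,0,-0.1333,0,0,0,0]]}' | python3 steer.py | grep -E "time|pos|^force|open|gras"; python3 look.py .08 w8.png
```

```text
time_s: 17.6
position: [0.4225, -0.2666, -0.0265]
force: [-0.2, -0.9, 0.4]
opening: 0.659
grasp_force: 30.0
time_s: 18.1
position: [0.4239, -0.2677, 0.0561]
force: [-0.0, -0.8, -0.7]
opening: 0.655
grasp_force: 30.0
(468, 42, 51, 248) [ 476.9 -359.6  125.3   25.4   -5.1]
 edge [-0.0084  0.012 ] yaw -5.583054529046945
 edge [-0.0023 -0.012 ] yaw -5.229257866792078
 far end at [ 0.53935225 -0.36517371]
(252, 0, 138, 300) [ 493.7 -275.8  144.3   61.7   -6.8]
 edge [-0.0044  0.0303] yaw -7.051444674426048
 edge [ 0.008  -0.0301] yaw -6.341478508493012
 far end at [ 0.56534839 -0.28434355]
```

Run:
```python
from h import *
import pickle
def run(c,ps,roi,nm,lo,hi):
    im=c["color"];hsv=cv2.cvtColor(im,cv2.COLOR_RGB2HSV);m=cv2.inRange(hsv,(0,0,110),(179,32,lo))
    z=np.zeros_like(m);z[roi[1]:roi[3],roi[0]:roi[2]]=255;m&=z
    m=cv2.morphologyEx(m,cv2.MORPH_CLOSE,np.ones((5,5)));m=cv2.morphologyEx(m,cv2.MORPH_OPEN,np.ones((7,7)))
    k=max(cv2.findContours(m,0,cv2.CHAIN_APPROX_NONE)[0],key=cv2.contourArea);P=unproj(c,k[:,0],.03,ps)[:,:2]
    print(nm,cv2.contourArea(k),P.min(0),P.max(0))
    t=np.radians(-1.7);e=np.array([np.cos(t),np.sin(t)]);n=np.array([-e[1],e[0]]);q=P-[.572,-.066];a,b=q@e,q@n
    for lab,k in(("L",(b>.06)&(a>hi[0])&(a<hi[1])),("R",(b<-.06)&(a>hi[0])&(a<hi[1]))):
        if k.sum()>8:
            f=np.polyfit(a[k],b[k],1)
            for _ in range(3):
                r=b[k]-np.polyval(f,a[k]);kk=np.where(k)[0][abs(r)<.002];k=np.zeros(len(a),bool);k[kk]=1
                if k.sum()>5:f=np.polyfit(a[k],b[k],1)
            print(lab,k.sum(),"yaw",-1.7+np.degrees(np.arctan(f[0])),"b0",f[1].round(4))
    k=(a<-.19)&(abs(b)<.06)
    if k.sum()>8:f=np.polyfit(b[k],a[k],1);print("front yaw",-1.7-np.degrees(np.arctan(f[0])),"a",f[1].round(4))
c=pickle.load(open("c0.pkl","rb"))["top"];run(c,None,(255,229,325,305),"top",225,(-.18,-.01))
s,c=pickle.load(open("w1.pkl","rb"));run(c,(s["tcp_rot"],s["position"]),(150,90,430,300),"w1",225,(-.11,-.01))
```

```text
top 3862.5 [ 0.37446816 -0.15314596] [0.56744303 0.03794878]
L 13 yaw -9.50532016116099 b0 0.07
R 14 yaw 2.311356776048455 b0 -0.0687
front yaw -1.9572522832778807 a -0.1964
w1 42521.0 [ 0.37631934 -0.15178002] [0.63336158 0.01680677]
L 100 yaw -2.0392592836862686 b0 0.0791
R 118 yaw -2.2167658760434437 b0 -0.0703
```

```bash
python3 go.py .411 -.0557 .03 -92.1
```

```text
t 18.15 d [-0.0398 -0.2081  0.0244] rv [ 0.12 -0.15 -5.42] yaw -97.52 pos [ 0.4232 -0.2671  0.0549] F [ 0.3 -0.6  0.1]
```

Scaled: -0.208 m / 0.6 = -0.3467, -0.04 m / 0.6 = -0.0667, -5.4 degrees / 360 = -0.015.

```bash
echo '{"motion": [[-0.0667,-0.3467,0,0,0,-0.015,0],[-0.0667,-0.3467,0,0,0,-0.015,0],[-0.0667,-0.3467,0,0,0,-0.015,0],[-0.0667,-0.3467,0,0,0,-0.015,0],[-0.0667,-0.3467,0,0,0,-0.015,0],[-0.0667,-0.3467,0.025,0,0,-0.015,0],[-0.0667,-0.3467,0.0417,0,0,-0.015,0],[-0.0667,-0.3467,0.0417,0,0,-0.015,0]]}' | python3 steer.py | grep -E "time|pos|gras"; echo '{"motion": [[0,0,0,0,0,0,0]]}' | python3 steer.py >/dev/null; python3 look.py .062 w9.png; python3 go.py .411 -.0557 .004 -92.1
```

```text
time_s: 18.95
position: [0.4094, -0.0552, 0.0271]
grasp_force: 30.0
(254, 0, 133, 300) [480.6 -57.4 135.1  56.9  -1.4]
 edge [-0.0021  0.0277] yaw -1.5205731747655284
 edge [ 0.0022 -0.0276] yaw -1.271688780167012
 far end at [ 0.54810529 -0.05904979]
t 19.1 d [ 0.0008 -0.0001  0.0243] rv [-0.01  0.02 -0.11] yaw -92.21 pos [ 0.4102 -0.0558  0.0283] F [ 0.3 -0.1 -0.2]
```

View pics/w9.png

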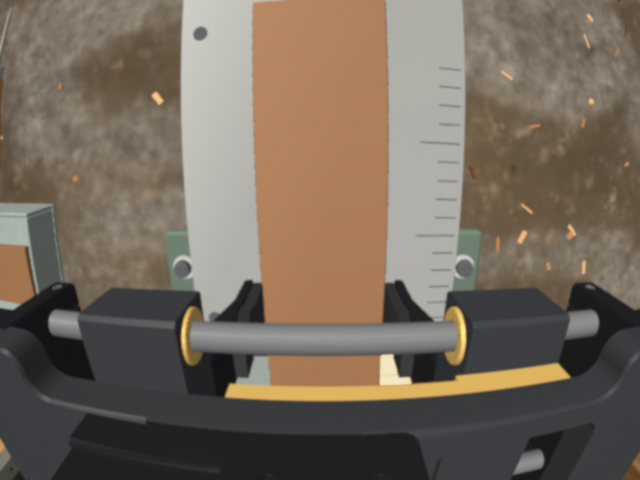

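Strip lies central over the bed, far end at row ~2, lip just out of view; remnant visible in the tray at left. Compare the strip's yaw with the bed edges.

Run:
```python
from h import *
import pickle
s,c=pickle.load(open("wl.pkl","rb"));ps=(s["tcp_rot"],s["position"]);im=c["color"].astype(int)
sat=cv2.cvtColor(c["color"],cv2.COLOR_RGB2HSV)[...,1].astype(int);v=c["color"].max(2).astype(int)
L=[];Rr=[];A=[];B=[]
for r in range(20,225,4):
    bed=(sat[r]<35)&(v[r]>120);x=np.where(bed)[0];x=x[(x>170)&(x<480)]
    L.append((x.min(),r));Rr.append((x.max(),r))
    br=np.where(sat[r]>80)[0];br=br[(br>240)&(br<400)];A.append((br.min(),r));B.append((br.max(),r))
for n,p,z in(("bedL",L,.03),("bedR",Rr,.03),("strL",A,.061),("strR",B,.061)):
    P=unproj(c,p,z,ps);f=np.polyfit(P[:,0],P[:,1],1)
    for _ in range(3):
        k=abs(np.polyval(f,P[:,0])-P[:,1])<.0015;f=np.polyfit(P[k,0],P[k,1],1)
    print(n,k.sum(),np.degrees(np.arctan(f[0])).round(2),"y at .45",np.polyval(f,.45).round(4))
```

```text
bedL 52 -2.18 y at .45 0.0177
bedR 52 -2.21 y at .45 -0.1313
strL 52 -1.4 y at .45 -0.0285
strR 52 -1.29 y at .45 -0.0848
```

Scaled: 0.0235 m / 0.6 = 0.0392, 0.022 m / 0.6 = 0.0367, 0.85 degrees / 360 = 0.0024.

```bash
echo '{"motion": [[0,0,0.0167,0,0,0.0024,0],[0,0,0.03,0,0,0.0024,0],[0,0,0.0367,0,0,0.0024,0],[0,0,0.0392,0,0,0.0024,0],[0,0,0.0392,0,0,0.0024,0]]}' | python3 steer.py | grep -E "time|pos|^force"; echo '{"motion": [[0,0,0.0017,0,0,0,0],[0,0,0.0017,0,0,0,0]]}' | python3 steer.py | grep -E "pos|^force"; echo '{"motion": [[0,0,0.0012,0,0,0,0],[0,0,0.0012,0,0,0,0]]}' | python3 steer.py | grep -E "pos|^force"
```

```text
time_s: 19.6
position: [0.4098, -0.0549, 0.0047]
force: [-0.1, -0.6, -1.2]
position: [0.4102, -0.055, 0.0041]
force: [0.1, 0.3, -1.4]
position: [0.4103, -0.0551, 0.0035]
force: [-0.9, 0.3, -0.2]
```

Scaled: 0.0007 m / 0.6 = 0.0012.

```bash
echo '{"motion": [[0,0,0.0012,0,0,0,0],[0,0,0.0012,0,0,0,0]]}' | python3 steer.py | grep -E "pos|^force";echo '{"motion": [[0,0,0.0012,0,0,0,0],[0,0,0.0012,0,0,0,0]]}' | python3 steer.py | grep -E "pos|^force"
python3 - <<'E'
from h import *
from rig import bot, viewer, workorder
s=bot.read_state();c=viewer.capture("wrist");ps=(s["tcp_rot"],s["position"])
sat=cv2.cvtColor(c["color"],cv2.COLOR_RGB2HSV)[...,1].astype(int);v=c["color"].max(2).astype(int)
ls=[[],[],[],[]]
for r in range(20,225,4):
    x=np.where((sat[r]<35)&(v[r]>120))[0];x=x[(x>150)&(x<500)];ls[0].append((x.min(),r));ls[1].append((x.max(),r))
    x=np.where(sat[r]>80)[0];x=x[(x>230)&(x<410)];ls[2].append((x.min(),r));ls[3].append((x.max(),r))
for n,p,z in zip(("bedL","bedR","strL","strR"),ls,(.03,.03,.036,.036)):
    P=unproj(c,p,z,ps);f=np.polyfit(P[:,0],P[:,1],1)
    for _ in range(3):
        k=abs(np.polyval(f,P[:,0])-P[:,1])<.0015;f=np.polyfit(P[k,0],P[k,1],1)
    print(n,k.sum(),np.degrees(np.arctan(f[0])).round(2),"y at .45",np.polyval(f,.45).round(4))
E
python3 go.py .411 -.0557 .0 -92.2
```

```text
position: [0.4103, -0.0551, 0.0034]
force: [-1.5, -0.2, 8.2]
position: [0.4103, -0.0551, 0.0033]
force: [-1.0, 0.6, 15.8]
bedL 52 -2.14 y at .45 0.0177
bedR 52 -2.24 y at .45 -0.1313
strL 52 -2.22 y at .45 -0.0282
strR 52 -2.11 y at .45 -0.0849
t 20.45 d [0.0008 0.0006 0.0033] rv [ 0.03 -0.09 -0.77] yaw -92.97 pos [ 0.4103 -0.0551  0.0033] F [-1.1 -0.3 17. ]
```

Scaled: 0.08 m / 0.6 = 0.1333, -0.0002 m / 0.6 = -0.0003.

```bash
echo '{"motion": [[0.0083,0,-0.0015,0,0,0,0],[0.025,-0.0003,-0.0015,0,0,0,0],[0.0417,-0.0005,-0.0015,0,0,0,0],[0.0583,-0.0008,-0.0015,0,0,0,0],[0.075,-0.001,-0.0015,0,0,0,0],[0.0917,-0.0012,-0.0015,0,0,0,0],[0.1083,-0.0015,-0.0015,0,0,0,0],[0.125,-0.0017,-0.0015,0,0,0,0],[0.1333,-0.0017,-0.0015,0,0,0,0],[0.1333,-0.0017,-0.0015,0,0,0,0]]}' | python3 steer.py | grep -E "time|pos|^force"; echo '{"motion": [[0.0033,0,0,0,0,0,0],[0.0067,0,0,0,0,0,0],[0.0067,0,0,0,0,0,0]]}' | python3 steer.py | grep -E "pos|^force|open|gras"
```

```text
time_s: 21.45
position: [0.4845, -0.0561, 0.0033]
force: [-9.1, 2.1, 14.9]
position: [0.4858, -0.056, 0.0033]
force: [-13.4, -1.1, 19.5]
opening: 0.657
grasp_force: 30.0
```

Scaled: -0.0015 m / 0.6 = -0.0025, -0.001 m / 0.6 = -0.0017.

```bash
echo '{"motion": [[0,0,-0.0017,0,0,0,0],[0,0,-0.0025,0,0,0,0],[0,0,-0.0025,0,0,0,0]]}' | python3 steer.py | grep -E "pos|^force"; python3 go.py .5 -.0557 .0 -92.2; echo '{"motion": [[0.0017,0,0,0,0,0,0],[0.0033,0,0,0,0,0,0],[0.0033,0,0,0,0,0,0]]}' | python3 steer.py | grep -E "pos|^force|open|gras"
```

```text
position: [0.4953, -0.0587, 0.0043]
force: [-0.7, 1.0, -1.7]
t 22.05 d [ 0.0045 -0.0033  0.0043] rv [ 0.03 -0.11 -0.78] yaw -92.98 pos [ 0.4953 -0.0587  0.0043] F [-0.7  1.  -1.7]
position: [0.4965, -0.0586, 0.0042]
force: [-0.8, -0.1, -1.1]
opening: 0.656
grasp_force: 30.0
```

Scaled: 0.004 m / 0.6 = 0.0067, 0.003 m / 0.6 = 0.005.

```bash
echo '{"motion": [[0.0017,0,0.0007,0,0,0,0],[0.0033,0,0.0007,0,0,0,0],[0.005,0,0.0007,0,0,0,0],[0.0067,0,0.0007,0,0,0,0],[0.0067,0,0.0007,0,0,0,0]]}' | python3 steer.py | grep -E "pos|^force"; echo '{"motion": [[0.0017,0,0,0,0,0,0],[0.0033,0,0,0,0,0,0],[0.005,0,0,0,0,0,0],[0.005,0,0,0,0,0,0]]}' | python3 steer.py | grep -E "pos|^force"; echo '{"motion": [[0.0017,0,0,0,0,0,0],[0.0033,0,0,0,0,0,0],[0.005,0,0,0,0,0,0],[0.005,0,0,0,0,0,0]]}' | python3 steer.py | grep -E "pos|^force"
```

```text
position: [0.5003, -0.0588, 0.004]
force: [0.6, -0.1, -1.1]
position: [0.5033, -0.0589, 0.004]
force: [-0.5, -0.2, -1.2]
position: [0.5063, -0.0591, 0.004]
force: [-0.2, 0.3, 0.3]
```

Scaled: 0.002 m / 0.6 = 0.0033, 0.001 m / 0.6 = 0.0017.

```bash
echo '{"motion": [[0.0017,0,0,0,0,0,0],[0.0033,0,0,0,0,0,0],[0.0033,0,0,0,0,0,0]]}' | python3 steer.py | grep -E "pos|^force"; echo '{"motion": [[0.0017,0,0,0,0,0,0],[0.0033,0,0,0,0,0,0],[0.0033,0,0,0,0,0,0]]}' | python3 steer.py | grep -E "pos|^force"; echo '{"motion": [[0.0017,0,0,0,0,0,0],[0.0033,0,0,0,0,0,0],[0.0033,0,0,0,0,0,0]]}' | python3 steer.py | grep -E "pos|^force"
```

```text
position: [0.5083, -0.0592, 0.004]
force: [-0.5, -0.8, -1.0]
position: [0.5103, -0.0593, 0.004]
force: [0.7, -0.4, -1.2]
position: [0.511, -0.0591, 0.0038]
force: [-2.1, -0.9, -0.5]
```

Scaled: 0.002 m / 0.6 = 0.0033, 0.001 m / 0.6 = 0.0017.

```bash
echo '{"motion": [[0.0017,0,0,0,0,0,0],[0.0033,0,0,0,0,0,0],[0.0033,0,0,0,0,0,0]]}' | python3 steer.py | grep -E "pos|^force"; echo '{"motion": [[0.0017,0,0,0,0,0,0],[0.0033,0,0,0,0,0,0],[0.0033,0,0,0,0,0,0]]}' | python3 steer.py | grep -E "pos|^force"; python3 -c "
from rig import bot, viewer, workorder;s=bot.read_state();print(s['moment'],s['time_s'])"; python3 go.py .5 -.05 0 -92.2
```

```text
position: [0.5109, -0.0589, 0.0035]
force: [-6.0, -1.9, 0.1]
position: [0.5109, -0.0589, 0.0035]
force: [-9.4, -2.8, 4.4]
[-0.69801948  1.65593032 -0.14587839] 25.15
t 25.15 d [-0.0113 -0.0083  0.0036] rv [-0.08  0.59 -0.74] yaw -92.94 pos [ 0.5109 -0.0589  0.0035] F [-9.4 -2.8  4.4]
```

Scaled: 0.0008 m / 0.6 = 0.0013, -0.0005 m / 0.6 = -0.0008.

```bash
echo '{"motion": [[-0.0008,0,0.0008,0,0,0,0],[-0.0008,0,0.0013,0,0,0,0],[-0.0008,0,0.0013,0,0,0,0]]}' | python3 steer.py | grep -E "pos|^force|gras|open"
cat > yaw.py <<'E'
from h import *
from rig import bot, viewer, workorder
s=bot.read_state();c=viewer.capture("wrist");ps=(s["tcp_rot"],s["position"])
cv2.imwrite("pics/fin.png",c["color"][:,:,::-1])
sat=cv2.cvtColor(c["color"],cv2.COLOR_RGB2HSV)[...,1].astype(int);v=c["color"].max(2).astype(int)
ls=[[],[],[],[]]
for r in range(90,235,3):
    x=np.where((sat[r]<35)&(v[r]>120))[0];x=x[(x>150)&(x<500)];ls[0].append((x.min(),r));ls[1].append((x.max(),r))
    x=np.where(sat[r]>80)[0];x=x[(x>230)&(x<410)];ls[2].append((x.min(),r));ls[3].append((x.max(),r))
for n,p,z in zip(("bedL","bedR","strL","strR"),ls,(.03,.03,.036,.036)):
    P=unproj(c,p,z,ps);f=np.polyfit(P[:,0],P[:,1],1)
    for _ in range(3):
        k=abs(np.polyval(f,P[:,0])-P[:,1])<.0012;f=np.polyfit(P[k,0],P[k,1],1)
    print(n,k.sum(),P[:,0].min().round(3),P[:,0].max().round(3),np.degrees(np.arctan(f[0])).round(2),"y at .52",np.polyval(f,.52).round(4))
# guard lip: bright step along columns on both sides of the strip
for u in(215,230,410,425):
    print(u,c["color"].max(2)[20:150:4,u])
E
python3 yaw.py
```

```text
position: [0.5109, -0.0589, 0.0034]
force: [-9.8, -2.0, 8.1]
opening: 0.653
grasp_force: 30.0Traceback (most recent call last):
  File "yaw.py", line 9, in <module>
    x=np.where(sat[r]>80)[0];x=x[(x>230)&(x<410)];ls[2].append((x.min(),r));ls[3].append((x.max(),r))
                                                                ~~~~~^^
    return umr_minimum(a, axis, None, out, keepdims, initial, where)
ValueError: zero-size array to reduction operation minimum which has no identity
```

```bash
python3 - <<'E'
import cv2
im=cv2.imread("pics/fin.png");h=cv2.cvtColor(im,cv2.COLOR_BGR2HSV)
print(h[40:240:6,320,1]);print(h[40:240:6,320,2]);
print(h[150,150:500:8,1])
E
sed -i 's/range(90,235,3)/range(185,290,3)/; s/for u in(215.*/if 0:/' yaw.py; python3 yaw.py
```

```text
[ 12  30  33  34  34  34  34  34  33  34  33  34  33  34  34  35  35  34
  34  34  24   9   8 123 124 124 124 126 126 125 125 125 125 126]
[104 194 209 208 209 209 209 209 209 210 209 209 209 209 209 210 210 210
 210 210 215 216 125 155 154 154 154 152 152 153 153 153 153 152]
[45 16 10 13 12 13 12 13 12 13 13 12 13 23 34 34 34 34 34 34 34 34 34 34
 34 34 34 34 33 34 13 13 12 13 12 13 12 12 13 12 12  9 43 44]
bedL 35 0.52 0.572 -2.08 y at .52 0.0149
bedR 35 0.513 0.564 -2.49 y at .52 -0.134
strL 35 0.522 0.569 -2.26 y at .52 -0.031
strR 35 0.519 0.566 -1.98 y at .52 -0.0878
```

Scaled: -0.002 m / 0.6 = -0.0033, -0.001 m / 0.6 = -0.0017.

```bash
echo '{"motion": [[-0.0017,0,0.0007,0,0,0,0],[-0.0033,0,0.0007,0,0,0,0],[-0.0033,0,0.0007,0,0,0,0],[-0.0033,0,0.0007,0,0,0,0]]}' | python3 steer.py | grep -E "time|pos|^force|gras|open"; python3 go.py .5 -.05 0 -92.94; python3 -c "
from rig import bot, viewer, workorder;print(bot.read_state()['moment'])
from h import *
import pickle
s=bot.read_state();c=viewer.capture('wrist');ps=(s['tcp_rot'],s['position'])
h=cv2.cvtColor(c['color'],cv2.COLOR_RGB2HSV);r=np.where(h[150:200,320,1]>80)[0][0]+150
print(r,unproj(c,[(320,r)],.0395,ps),unproj(c,[(320,r)],.044,ps))"
```

```text
time_s: 25.95
position: [0.511, -0.0589, 0.0034]
force: [-6.4, -0.6, 8.0]
opening: 0.654
grasp_force: 30.0
t 25.95 d [-0.0114 -0.0083  0.0035] rv [-0.05  0.26 -0.04] yaw -92.98 pos [ 0.511  -0.0589  0.0034] F [-6.4 -0.6  8. ]
[-0.23186099  1.1947779  -0.09994042]
175 [[ 0.5720481 -0.0607834  0.0395   ]] [[ 0.57251361 -0.06085132  0.044     ]]
```

Scaled: 0.3 degrees / 360 = 0.0008.

```bash
echo '{"motion": [[0,0,0,0,0.0008,0,0],[0,0,0,0,0.0008,0,0],[0,0,0,0,0.0008,0,0],[0,0,0,0,0.0008,0,0],[0,0,0,0,0.0008,0,0]]}' | python3 steer.py | grep -E "time|pos|^force|gras|open"; python3 go.py .511 -.0589 .0034 -92.94
```

```text
time_s: 26.5
position: [0.5112, -0.0589, 0.0034]
force: [-6.3, -0.9, 9.3]
opening: 0.657
grasp_force: 30.0
t 26.5 d [-0.0002 -0.      0.    ] rv [-0.04 -0.06 -0.03] yaw -92.97 pos [ 0.5112 -0.0589  0.0034] F [-6.3 -0.9  9.3]
```

Steady: the strip is level, gripped at 30 N, pushed about 6 N against the gauge and pressed down about 9 N. Handing in.

```bash
python3 -c "
from rig import bot, viewer, workorder;print(workorder.hand_in())"
```

```text
the job is handed in; nothing more can be done
None
```

I handed the job in at about 26.5 s. The remnant is in the scrap tray, and the wide strip is fed under the guard until it met a firm stop at the back gauge, square to within about 0.2° by camera. It is still gripped at 30 N and pressed flat on the bed with about 9 N. The guard's lip showed no lift in the wrist view, but I have no direct reading of its switch.

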